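# Put the cutting dies and the wax cake away on a leather-repair bench

## Task

Tidy the bench: stand each of the three steel cutting dies on the cork pad whose dark silhouette has its shape and size, covering the silhouette, and lower the tapered cake of wax, narrow end down, into its little metal pot. Let the wax just rest in the taper, upright and released, without forcing it in, and leave the small green dye bottle with the black cap standing.

Things in the scene. Friction and masses are not known exactly. Their poses are not given: they have to be found in the camera images.
- die_large: Bare steel cutting die, standing on the bench like a cookie cutter: a hollow closed wall 4 mm thick and 32 mm high, open at top and bottom, a circle 66 mm across outside. Origin: centre of its underside, z up.
- die_small: Bare steel cutting die, standing on the bench like a cookie cutter: a hollow closed wall 4 mm thick and 32 mm high, open at top and bottom, a circle 42 mm across outside. Origin: centre of its underside, z up.
- die_oblong: Bare steel cutting die, standing on the bench like a cookie cutter: a hollow closed wall 4 mm thick and 32 mm high, open at top and bottom, an oblong 86 mm long and 38 mm wide outside, with half-round ends and two straight sides of 48 mm. Origin: centre of its underside, z up. x runs along its length, y across it; it is the same either way round.
- wax_cake: Solid cake of hard amber-yellow wax, standing on its narrow end, 64 mm tall: round, 30 mm across at the foot, widening evenly to 54 mm at 40 mm height, then a straight-sided band 54 mm across up to the flat top, to grip it by. Origin: centre of its underside, z up.
- pad_large: Round cork pad, 106 mm across and 6 mm thick, fixed to the bench, with a flush dark-brown filled silhouette at its centre: a disc 68 mm across, for the large round die. Origin: centre of the underside, z up.
- pad_small: Round cork pad, 106 mm across and 6 mm thick, fixed to the bench, with a flush dark-brown filled silhouette at its centre: a disc 44 mm across, for the small round die. Origin: centre of the underside, z up.
- pad_oblong: Round cork pad, 106 mm across and 6 mm thick, fixed to the bench, with a flush dark-brown filled silhouette at its centre: an oblong 88 mm by 40 mm with half-round ends, for the oblong die (either way round). Origin: centre of the underside, z up; x runs along the silhouette's length.
- wax_pot: Small open aluminium pot, fixed to the bench, 45 mm tall, outside 30 mm across at the foot and 57 mm at the rim, wall 4 mm; inside it tapers like the wax, from about 49 mm at the mouth; inner floor 6 mm up. Set in gently, the wax rests on the taper with its foot about 14 mm above the pot's foot; pushed hard it wedges. Origin: centre of the pot's underside, z up.
- dye_bottle: Small loose green bottle, 30 mm across and 70 mm tall, with a black cap and a pale label; it only has to be left standing. Origin: centre of its underside, z up.
Mind the look-alikes: they are no part of the job. What is shaped like the die_oblong but blue or purple is not meant.

How it is judged:
By the outcome, as a careful person would: the job done as asked, in the order asked, and still so for the second after the job is handed in, with the robot touching nothing.
It also fails if it takes over 109 s, if anything falls off the work surface, if the arm or the gripper's body presses on something with over 40 N, if the wrist force passes 120 N, or if a joint passes its speed limit or range.

## Robot

A 6-joint arm with a two-finger parallel gripper is mounted at the origin on the work surface. World frame = base frame: x ahead of the robot, y to its left, z up, the work surface at z = 0. Lengths are in m, angles in rad, forces in N, time in s.
With the tool pointing down it reaches from about 0.425 to 0.925 m from the base axis. Payload 12.5 kg.
Tool frame: the origin (TCP) lies midway between the tips of the shut fingers; the grasp point (between the pads) lies 19 mm behind it; z points along the fingers, y is the line along which they close (so a half turn about z gives the same grasp; the last joint's range is limited). The gripper opens to 85 mm and grips with 20 to 120 N. Pads are 22 mm wide; open, the fingers measure 114 mm over their backs; the gripper's body (76 mm by 85 mm) begins 54 mm behind the grasp point. The pads swing forward as they close: fully open they stand 13 mm farther back than shut.
Start: joints at [1.007, 0.491, 1.559, -0, 1.092, -0.106], TCP at [0.276, 0.561, 0.231] pointing down, gripper open.
Joint ranges: [-3.1, 3.1], [-0.84, 2.19], [0.05, 2.79], [-1.13, 4.28], [0.06, 2.93], [-2.69, 2.69]. Speed limits (rad/s): [2.22, 2.22, 2.79, 3.14, 3.14, 3.14].

## Interface

Orientations are given as a 3x3 rotation matrix whose columns are the frame's x, y, z axes.
In Python, from workcell import bot gives the robot as it stands. The module is installed in compiled form; this text tells all that it offers.
- The arm moves only by the tool drive_tool, never from a script. Its argument "deltas" is one flat list of numbers, 5 for each row, row after row: the finger opening in cm, from 0 to 8.54, then the shift along the tool's x, y, z in cm, then the turn about the tool's z in degrees. A call has 1 to 12 rows; each row is the pose to reach, as a shift and turn from the pose commanded when the call began, along the tool's axes at that moment; what a row does not reach only later rows make up. A row lasts 1/10 s, in which the tool goes at most 50 mm and 8.59 degrees, less where a joint would pass 70% of its speed; a pose out of reach is approached as far as the arm can. A call with a gripper value outside its range is refused whole. The fingers move at their own pace and stop on an object; "newtons" is the grip in N (left out, the last holds). Time passes only in rows, so rows that repeat a pose let the fingers close. It gives the time, the measured TCP pose, the force, the opening and the grip force at its end, in the units of the state.
- bot.state(): the state, without advancing time (a new reading comes with each control period).
- bot.grab_frame(name): name is "side" or "top"; returns the picture (400x640x3 uint8, red, green, blue); there is no depth.
- bot.calibration(name): a dict with "vfov" (degrees; the focal length in pixels is half the picture's height over the tangent of half this angle, whatever the lens; pixels are square), "cx", "cy" (the principal point, pixels), "k1" (the pictures are not rectified: a ray, as slopes to the right and down, at radius r is drawn at 1 + k1 r^2 times it, then the intrinsics apply), "extrinsics" (4x4, takes a point from world to camera coordinates). Camera axes: x right, y up, looking along -z (the intrinsics and any distortion apply to the point x, -y, -z); pixel columns grow to the right and rows downward; lengths in m; the calibration is good to about 2 mm. A picture is of the moment at which its call begins. calibration takes no time and is no camera call.
- bot.hand_in(): hands the job in; it is judged then, once.
The state is a dict: "time_s": time; "q": joint angles; "dq": joint speeds; "effort": joint torques, N m; "eef_pos": TCP position; "tcp_rot": TCP orientation; "wrist_force": force on the tool from outside, world axes, zero at the start; "wrist_torque": the same for the moment, N m; "gripper_width": finger opening in m; "grip_force": force on a finger pad.
Only numpy, scipy, OpenCV 4.12 (cv2) and the standard library are available. Lean on these libraries where they do the work, as an engineer would, in place of code of your own. Each camera call takes 0.05 s, during which the arm holds its last target. There are 200 camera calls.

## Working session

There is one attempt and no reset: what is moved stays moved. The work goes in short steps, Python scripts to look and compute and a tool call to move; the robot and the scene stay as the last step left them, time stands still between calls to the robot, and variables do not carry over. Pictures are saved under pics/ and viewed, at most 14 in all, crops included, and the job is handed in when it is done.

Besides the shell and the picture viewer there is one more tool, called as name(argument=value, ...) on one line, values as JSON. drive_tool: Moves the arm, as the interface text tells. Its arguments: {"type":"object","properties":{"deltas":{"type":"array"},"newtons":{"type":"number"}},"required":["deltas"]}

```bash
mkdir -p pics; cat > h.py <<'E'
from workcell import bot
import numpy as np, cv2
def cal(n):
    c=bot.calibration(n); f=200/np.tan(np.radians(c["vfov"])/2); return c,f,np.array(c["extrinsics"])
def ray(n,px):
    c,f,E=cal(n); d=(np.array(px,float)-[c["cx"],c["cy"]])/f
    u=d.copy()
    for _ in range(30): u=d/(1+c["k1"]*(u@u))
    R,t=E[:3,:3],E[:3,3]
    return -R.T@t, R.T@np.array([u[0],-u[1],-1.])
def onz(n,px,z):
    o,d=ray(n,px); return o+d*(z-o[2])/d[2]
def proj(n,p):
    c,f,E=cal(n); q=E[:3,:3]@np.array(p,float)+E[:3,3]
    u=np.array([q[0],-q[1]])/-q[2]; u=u*(1+c["k1"]*(u@u)); return u*f+[c["cx"],c["cy"]]
def snap(n,name):
    im=bot.grab_frame(n); cv2.imwrite(f"pics/{name}.png",im[:,:,::-1]); return im
E
python3 - <<'E'
from h import *
for n in("top","side"):
    snap(n,n+"0"); c,f,E=cal(n); print(c["vfov"],c["cx"],c["cy"],c["k1"],f,ray(n,(320,200)))
s=bot.state();print(s)
E
```

```text
43.03739303047469 321.8801788031563 188.8224987556664 -0.03823985950171229 507.24411454006076 (array([0.31738938, 0.04963527, 1.74386716]), array([ 0.09302885,  0.00216295, -0.99591179]))
47.32579415082182 315.19648534304724 205.40084238310504 -0.005622560884764329 456.41553578009007 (array([ 0.37968685, -0.87174603,  0.83073128]), array([ 0.11692263,  0.75894182, -0.64077079]))
{'time_s': 0.1, 'q': array([ 1.00737337e+00,  4.91514847e-01,  1.55940087e+00, -4.96382910e-05,
        1.09168893e+00, -1.05586786e-01]), 'dq': array([ 1.12146871e-03, -2.49514489e-03, -1.37844785e-03,  1.61947761e-03,
        6.56666197e-05, -7.24646974e-04]), 'effort': array([ 1.44498019e-03, -6.19448733e+01, -2.62027144e+01, -2.10502426e-04,
        2.98378160e-03, -8.49922390e-05]), 'eef_pos': array([0.27612891, 0.56046878, 0.23077224]), 'tcp_rot': array([[-8.97021135e-01,  4.41987363e-01, -5.03250505e-04],
       [ 4.41987646e-01,  8.97020707e-01, -8.79101607e-04],
       [ 6.28743217e-05, -1.01100323e-03, -9.99999487e-01]]), 'wrist_force': array([-0.1788129 , -0.17611939, -0.746365  ]), 'wrist_torque': array([ 0.03325328, -0.00439496,  0.02381435]), 'grip_force': 0.0, 'gripper_width': 0.08521010622751445}
```

View pics/top0.png

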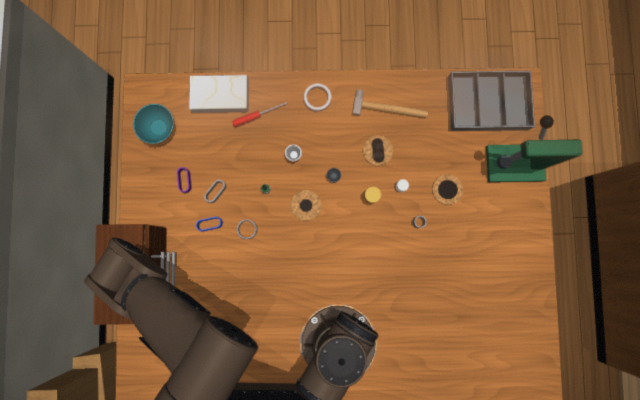

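View pics/side0.png

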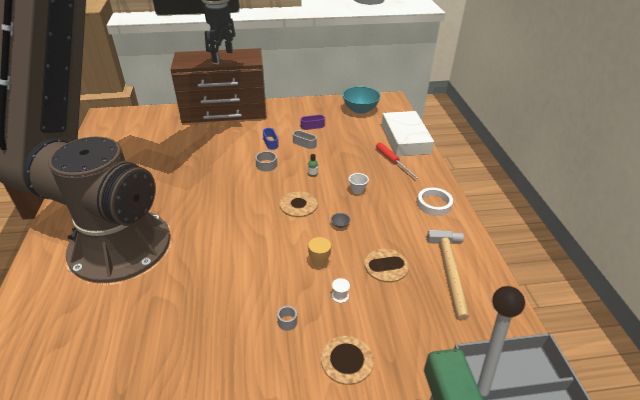

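```bash
python3 - <<'E'
from h import *
t=cv2.imread("pics/top0.png"); s=cv2.imread("pics/side0.png")
a=cv2.resize(t[130:250,160:480],None,fx=2.5,fy=2.5,interpolation=2)
b=cv2.resize(s[115:390,250:420],None,fx=2.1,fy=2.1,interpolation=2)[:577]
cv2.imwrite("pics/a.png",a);cv2.imwrite("pics/b.png",b)
h=cv2.cvtColor(s,cv2.COLOR_BGR2HSV);g=cv2.cvtColor(t,cv2.COLOR_BGR2HSV)
print(g[229,232:262].tolist());print(g[205,288:325].tolist());print(g[195,360:386].tolist()); print(g[153,281:306].tolist())
E
```

```text
[[14, 162, 181], [13, 163, 180], [14, 162, 180], [14, 158, 178], [13, 116, 165], [13, 57, 138], [10, 35, 108], [13, 132, 139], [13, 161, 173], [14, 165, 176], [14, 166, 177], [14, 162, 179], [14, 164, 177], [14, 159, 178], [13, 163, 177], [14, 165, 178], [14, 163, 177], [14, 162, 181], [14, 163, 182], [13, 163, 181], [14, 165, 181], [14, 163, 182], [13, 134, 170], [12, 63, 154], [11, 36, 122], [13, 136, 146], [14, 163, 178], [14, 166, 181], [14, 165, 181], [14, 163, 181]]
[[14, 166, 181], [14, 162, 181], [14, 151, 172], [15, 141, 181], [15, 137, 197], [15, 137, 198], [15, 138, 194], [15, 137, 193], [15, 138, 200], [15, 138, 196], [15, 137, 186], [15, 130, 137], [13, 99, 72], [12, 67, 57], [13, 63, 57], [9, 57, 58], [14, 57, 58], [14, 59, 56], [14, 59, 56], [11, 62, 58], [10, 54, 57], [16, 50, 56], [12, 57, 58], [12, 94, 76], [15, 134, 148], [15, 137, 175], [15, 137, 181], [15, 138, 188], [15, 139, 193], [15, 138, 190], [15, 140, 190], [15, 137, 188], [15, 138, 187], [14, 153, 188], [14, 163, 189], [14, 164, 191], [14, 163, 191]]
[[14, 163, 150], [14, 165, 124], [14, 165, 113], [13, 161, 109], [18, 163, 108], [22, 144, 184], [22, 146, 217], [22, 148, 220], [22, 146, 220], [21, 145, 221], [21, 149, 219], [22, 147, 220], [22, 148, 221], [21, 148, 221], [22, 147, 221], [22, 145, 221], [22, 147, 220], [21, 148, 220], [22, 148, 221], [21, 150, 220], [19, 153, 213], [16, 162, 192], [14, 162, 183], [14, 165, 179], [14, 163, 180], [14, 161, 181]]
[[14, 163, 180], [14, 164, 179], [13, 160, 177], [13, 114, 161], [9, 24, 184], [12, 8, 165], [17, 14, 132], [11, 16, 127], [17, 14, 130], [0, 2, 165], [110, 4, 207], [110, 3, 222], [120, 3, 224], [120, 3, 224], [120, 3, 222], [128, 5, 208], [150, 2, 150], [10, 14, 111], [15, 13, 121], [15, 8, 182], [11, 46, 183], [13, 132, 166], [13, 161, 169], [13, 161, 171], [14, 165, 170]]
```

View pics/a.png

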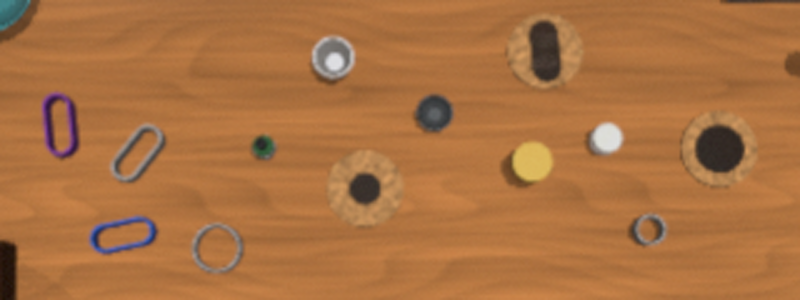

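View pics/b.png

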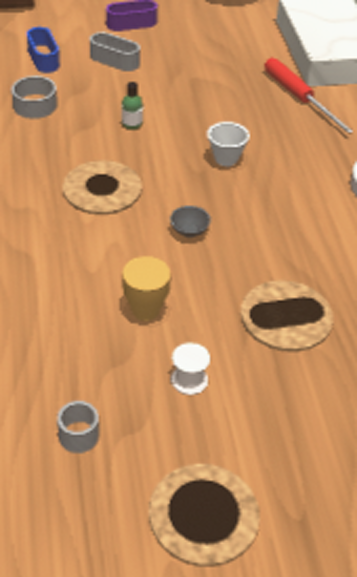

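```bash
cat >> h.py <<'E'
def blob(im,seed,r,kind,hull=True):
    x,y=seed; x0,y0=x-r,y-r; k=6
    c=cv2.resize(im[y0:y+r,x0:x+r],None,fx=k,fy=k,interpolation=cv2.INTER_CUBIC)
    h=cv2.cvtColor(c,cv2.COLOR_RGB2HSV); H,S,V=[h[:,:,i].astype(int) for i in range(3)]
    m={"steel":(S<100),"dark":(V<120),"wax":(H>17)&(S>90)&(V>190),"waxall":(H>17)&(S>90)}[kind].astype(np.uint8)
    cs,_=cv2.findContours(m,cv2.RETR_EXTERNAL,cv2.CHAIN_APPROX_NONE)
    q=max(cs,key=cv2.contourArea); q=cv2.convexHull(q) if hull else q
    M=cv2.moments(q); ctr=np.array([M["m10"],M["m01"]])/M["m00"]
    f=lambda p:(np.asarray(p,float)+.5)/k-.5+[x0,y0]
    rc=cv2.minAreaRect(q)
    bp=cv2.boxPoints(rc); e=bp[1]-bp[0],bp[2]-bp[1]; e=max(e,key=np.linalg.norm)
    return f(ctr), f(ctr-e/2), f(ctr+e/2), np.array(rc[1])/k
E
cat > m.py <<'E'
from h import *
L={"die_large":("steel",.016,(247,229),(266,161),16),"die_small":("steel",.016,(420,222),(287,318),14),
"die_oblong":("steel",.016,(215,191),(305,139),16),"pad_large":("dark",.006,(448,190),(347,359),22),
"pad_small":("dark",.006,(306,205),(299,203),11),"pad_oblong":("dark",.006,(378,151),(386,264),22),
"wax":("wax",.064,(373,195),(319,247),14),"pot":("steel",.045,(293,153),(358,184),14)}
I={n:cv2.imread(f"pics/{n}0.png")[:,:,::-1].copy() for n in("top","side")}
for k,(kind,z,a,b,r) in L.items():
    for n,s in(("top",a),("side",b)):
        c,p,q,w=blob(I[n],s,r,kind); P=onz(n,c,z); d=onz(n,q,z)-onz(n,p,z)
        print(k,n,c.round(1),P.round(4),"yaw",np.degrees(np.arctan2(d[1],d[0])).round(1),"len",np.linalg.norm(d).round(4),w.round(1))
E
python3 m.py
```

```text
die_large top [246.4 228.9] [0.3843 0.3054 0.016 ] yaw -90.9 len 0.0693 [19.7 20.3]
die_large side [265.8 160.5] [0.3882 0.3025 0.016 ] yaw -6.8 len 0.067 [20.3 21.7]
die_small top [419.5 221.5] [ 0.3997 -0.2845  0.016 ] yaw -91.0 len 0.0467 [12.3 13.7]
die_small side [286.8 317.6] [ 0.4035 -0.2857  0.016 ] yaw -94.8 len 0.0639 [25. 20.]
die_oblong top [214.6 190.8] [0.5163 0.4149 0.016 ] yaw -38.7 len 0.0893 [12.9 26.2]
die_oblong side [304.3 138.9] [0.5207 0.412  0.016 ] yaw -38.4 len 0.0996 [26.9 15.2]
pad_large top [447.4 189.1] [ 0.5102 -0.3875  0.006 ] yaw -126.0 len 0.0667 [19.4 19. ]
pad_large side [346.6 358.3] [ 0.5143 -0.3906  0.006 ] yaw -37.0 len 0.0668 [33.5 30.2]
pad_small top [305.5 205. ] [0.4632 0.1035 0.006 ] yaw -45.8 len 0.0421 [12.3 12.3]
pad_small side [298.1 202.5] [0.4678 0.1015 0.006 ] yaw -6.9 len 0.0424 [ 9.5 15.2]
pad_oblong top [377.5 150. ] [ 0.6511 -0.1497  0.006 ] yaw -177.8 len 0.0855 [24.2 11.9]
pad_oblong side [385.9 263.6] [ 0.6554 -0.1524  0.006 ] yaw 3.3 len 0.0876 [13. 35.]
wax top [372.8 194. ] [ 0.4915 -0.1229  0.064 ] yaw -93.5 len 0.0523 [15.7 15.1]
wax side [319.3 244.8] [ 0.4951 -0.1259  0.064 ] yaw -7.0 len 0.0521 [16.  22.2]
pot top [292.8 152.6] [0.6395 0.1431 0.045 ] yaw -91.0 len 0.059 [17.3 17.3]
pot side [357.9 182.1] [0.6403 0.1239 0.045 ] yaw -89.8 len 0.0962 [21.8 20. ]
```

```bash
cat >> h.py <<'E'
def go(p,yaw=None):
    s=bot.state(); R=s["tcp_rot"]; d=R.T@(np.array(p)-s["eef_pos"])*100
    a=np.degrees(np.arctan2(R[1,1],R[0,1])); t=0
    if yaw is not None: t=-((yaw-a+90)%180-90)   # tool z is down
    print("yaw",a.round(2),"delta cm",d.round(2),"turn",np.round(t,1),"q6",s["q"][5].round(2))
E
python3 -c "
from h import *
go((.3863,.304,.10))
go((.3863,.304,.003))"
```

```text
yaw 63.77 delta cm [-21.22 -18.12  13.09] turn 0 q6 -0.11
yaw 63.77 delta cm [-21.22 -18.11  22.79] turn 0 q6 -0.11
```

drive_tool(deltas=[8.5,-3,-2.5,2,0,8.5,-6.1,-5.2,4,0,8.5,-9.2,-7.8,6,0,8.5,-12.2,-10.4,8,0,8.5,-15.3,-13,10,0,8.5,-18.3,-15.6,11.5,0,8.5,-20.5,-17.5,13,0,8.5,-21.22,-18.12,13.1,0,8.5,-21.22,-18.12,15,0,8.5,-21.22,-18.12,15,0], newtons=40)

```text
time_s: 1.1
eef_pos: [0.3861, 0.3042, 0.0803]
tcp_rot: [[-0.897, 0.443, -0.002], [0.443, 0.897, -0.001], [0.001, -0.002, -1.0]]
wrist_force: [0.1, -0.7, 0.0]
gripper_width: 0.085
grip_force: 0.0
```

```bash
python3 -c "
from h import *
go((.3863,.304,.003));a=snap('top','t1');b=snap('side','s1')
a=cv2.resize(a[200:260,200:290],None,fx=4,fy=4);b=cv2.resize(b[110:200,210:320],None,fx=4,fy=4)
cv2.imwrite('pics/c1.png',cv2.vconcat([cv2.copyMakeBorder(a,0,0,0,80,0),b])[:,:,::-1])"
```

```text
yaw 63.73 delta cm [-0.04  0.01  7.73] turn 0 q6 -0.58
```

View pics/c1.png

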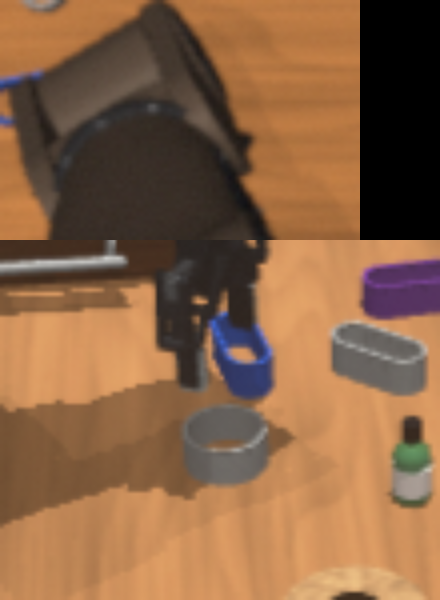

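The gripper is above the large die, whose crop centre is near (225,445). The arm hides it in the top view. I'll descend and grip.

drive_tool(deltas=[8.5,0,0,3,0,8.5,0,0,5.5,0,8.5,0,0,7,0,8.5,0,0,7.7,0,8.5,0,0,7.7,0,6,0,0,7.7,0,6,0,0,7.7,0,6,0,0,7.7,0,6,0,0,7.7,0,6,0,0,7.7,0], newtons=30)

```text
time_s: 2.2
eef_pos: [0.3868, 0.3047, 0.0054]
tcp_rot: [[-0.897, 0.442, 0.001], [0.442, 0.897, 0.001], [-0.001, 0.002, -1.0]]
wrist_force: [-1.8, 1.9, 6.9]
gripper_width: 0.0641
grip_force: 33.4
```

```bash
python3 -c "
from h import *
im=snap('side','s2'); c=blob(im,(266,161),16,'steel')[0];print(c,onz('side',c,.016)); s=bot.state(); print(s['wrist_force'],s['gripper_width'])
go((.45,.10,.1))
go((.512,-.389,.1))"
```

```text
[265.36743228 156.4264993 ] [0.38792223 0.3250893  0.016     ]
[-1.97037534  1.81478272  7.92622346] 0.06344467034245613
yaw 63.78 delta cm [-14.72 -15.56  -9.47] turn 0 q6 -0.58
yaw 63.78 delta cm [-41.89 -56.69  -9.51] turn 0 q6 -0.58
```

```bash
python3 -c "
import cv2
b=cv2.imread('pics/s2.png')
cv2.imwrite('pics/c2.png',cv2.resize(b[120:190,225:315],None,fx=6,fy=6,interpolation=2))"; python3 -c "
from h import *
print(bot.state())"
```

```text
{'time_s': 2.25, 'q': array([ 5.32979509e-01,  6.73040330e-01,  2.06507887e+00,  3.18951743e-04,
        4.01660915e-01, -5.80416151e-01]), 'dq': array([ 0.00025237,  0.00064243,  0.00050198, -0.00077967,  0.00073594,
        0.00131364]), 'effort': array([-1.19974639e+00, -5.31083500e+01, -9.04104084e+00, -1.63354995e-01,
       -3.03582475e-01,  3.41713428e-02]), 'eef_pos': array([0.38679522, 0.30473017, 0.0054174 ]), 'tcp_rot': array([[-8.97073139e-01,  4.41879554e-01,  1.49779078e-03],
       [ 4.41881197e-01,  8.97072990e-01,  1.02836032e-03],
       [-8.89216251e-04,  1.58436000e-03, -9.99998350e-01]]), 'wrist_force': array([-1.97037534,  1.81478272,  7.92622346]), 'wrist_torque': array([0.12978361, 0.29769584, 0.02386131]), 'grip_force': 33.4010591043625, 'gripper_width': 0.06344467034245613}
```

View pics/c2.png

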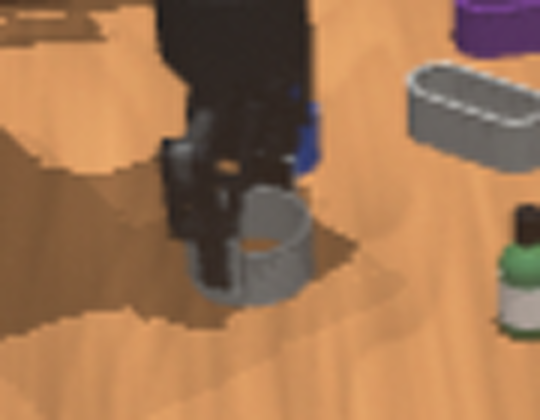

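drive_tool(deltas=[6,0,0,-0.5,0,6,0,0,-1.5,0,6,0,0,-4,0,6,0,0,-7,0,6,0,0,-9.5,0,6,0,0,-9.5,0], newtons=40)

```text
time_s: 2.85
eef_pos: [0.3875, 0.305, 0.1027]
tcp_rot: [[-0.897, 0.442, 0.005], [0.442, 0.897, 0.003], [-0.003, 0.005, -1.0]]
wrist_force: [0.6, -0.1, -2.3]
gripper_width: 0.0635
grip_force: 46.0
```

```bash
python3 -c "
from h import *
im=snap('side','s3'); print(bot.state()['wrist_force'],bot.state()['gripper_width'])
go((.45,.10,.1))
go((.512,-.389,.1)); print(proj('side',(.3868,.3047,.1)))
cv2.imwrite('pics/c3.png',cv2.resize(im[70:150,225:315],None,fx=5,fy=5,interpolation=2)[:,:,::-1])"
```

```text
[-0.12486479  0.09447518 -3.06376132] 0.06370620267016974
yaw 63.77 delta cm [-14.7  -15.57   0.09] turn 0 q6 -0.58
yaw 63.77 delta cm [-4.187e+01 -5.669e+01  2.000e-02] turn 0 q6 -0.58
[263.58288889 136.94607723]
```

View pics/c3.png

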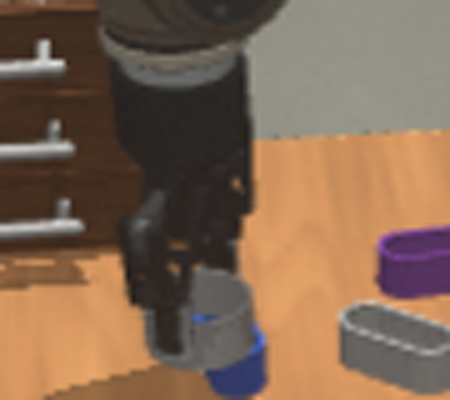

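drive_tool(deltas=[6,-1,-1.4,0,0,6,-3,-4.1,0,0,6,-5.4,-7.3,0,0,6,-7.8,-10.5,0,0,6,-10.2,-13.7,0,0,6,-12.5,-17,0,0,6,-14.9,-20.2,0,0,6,-17.3,-23.4,0,0,6,-19.7,-26.6,0,0,6,-22,-29.8,0,0,6,-24.4,-33,0,0,6,-26.8,-36.3,0,0])

```text
time_s: 4.1
eef_pos: [0.466, -0.1413, 0.0984]
tcp_rot: [[-0.897, 0.442, -0.001], [0.442, 0.897, 0.001], [0.002, 0.0, -1.0]]
wrist_force: [1.5, -0.2, -2.5]
gripper_width: 0.0633
grip_force: 45.9
```

```bash
python3 -c "
from h import *
go((.512,-.389,.06))"
```

```text
yaw 63.76 delta cm [-15.09 -20.19   3.81] turn 0 q6 -1.54
```

drive_tool(deltas=[6,-2.4,-3.2,0,0,6,-4.8,-6.4,0,0,6,-7.2,-9.7,0,0,6,-9.6,-13,0,0,6,-12,-16.2,0,0,6,-14,-19,0.5,0,6,-15,-20.3,2,0,6,-15.07,-20.35,3.5,0,6,-15.07,-20.35,4,0,6,-15.07,-20.35,4,0])

```text
time_s: 5.1
eef_pos: [0.511, -0.3874, 0.0578]
tcp_rot: [[-0.897, 0.441, -0.002], [0.441, 0.897, 0.002], [0.003, 0.001, -1.0]]
wrist_force: [0.5, 0.5, -1.8]
gripper_width: 0.0634
grip_force: 45.8
```

```bash
python3 -c "
from h import *
go((.512,-.389,.011));im=snap('side','s4')
cv2.imwrite('pics/c4.png',cv2.resize(im[270:400,290:410],None,fx=4,fy=4,interpolation=2)[:,:,::-1])"
```

```text
yaw 63.8 delta cm [-0.17 -0.11  4.68] turn 0 q6 -1.87
```

View pics/c4.png

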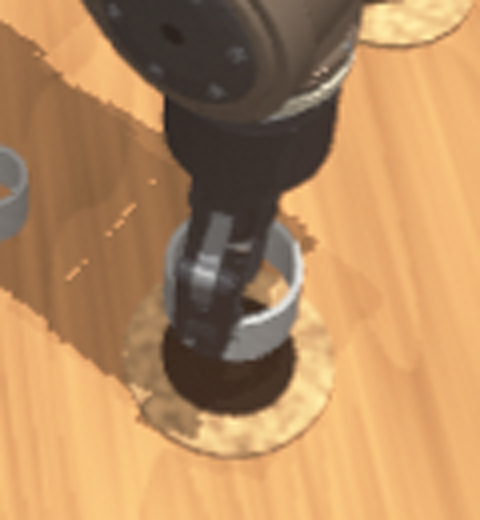

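drive_tool(deltas=[6,-0.17,-0.1,1.5,0,6,-0.17,-0.1,3,0,6,-0.17,-0.1,4,0,6,-0.17,-0.1,4.2,0,6,-0.17,-0.1,4.2,0])

```text
time_s: 5.65
eef_pos: [0.5126, -0.3904, 0.0166]
tcp_rot: [[-0.897, 0.442, -0.001], [0.442, 0.897, 0.001], [0.001, 0.0, -1.0]]
wrist_force: [-0.0, -0.3, -1.9]
gripper_width: 0.0636
grip_force: 45.9
```

```bash
python3 -c "
from h import *
go((.512,-.389,.0114));im=snap('side','s5')
print([proj('side',(.512,-.389,z)).round(1).tolist() for z in (.006,.027,.042)])
cv2.imwrite('pics/c5.png',cv2.resize(im[310:390,310:390],None,fx=7,fy=7,interpolation=2)[:,:,::-1])"
```

```text
yaw 63.77 delta cm [0.12 0.09 0.52] turn 0 q6 -1.87
[[345.4, 357.7], [345.9, 351.9], [346.3, 347.7]]
```

View pics/c5.png

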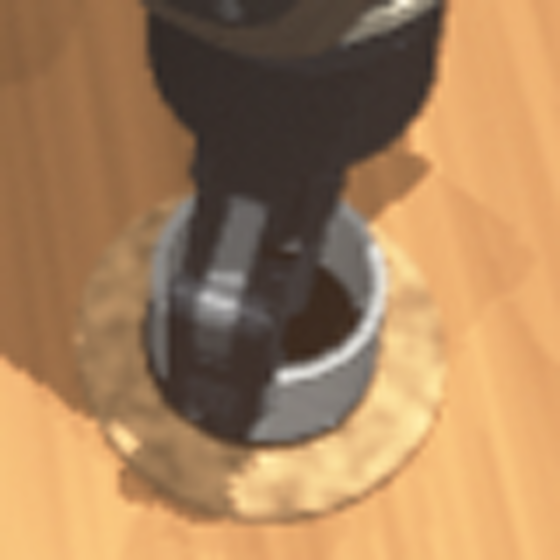

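drive_tool(deltas=[6,0.1,0.1,0.3,0,6,0.1,0.1,0.55,0,6,0.1,0.1,0.55,0,7.2,0.1,0.1,0.5,0,7.8,0.1,0.1,0.5,0,8.5,0.1,0.1,0.5,0,8.5,0.1,0.1,0.5,0,8.5,0.1,0.1,-2,0,8.5,0.1,0.1,-6,0,8.5,0.1,0.1,-10,0])

```text
time_s: 6.7
eef_pos: [0.5121, -0.389, 0.1181]
tcp_rot: [[-0.897, 0.442, -0.001], [0.442, 0.897, 0.001], [0.001, 0.0, -1.0]]
wrist_force: [0.6, -0.9, 0.6]
gripper_width: 0.0849
grip_force: 0.0
```

```bash
python3 -c "
from h import *
go((.4016,-.285,.1),0)
go((.4016,-.285,.1))"
```

```text
yaw 63.77 delta cm [14.5   4.44  1.83] turn 63.8 q6 -1.87
yaw 63.77 delta cm [14.5   4.44  1.83] turn 0 q6 -1.87
```

drive_tool(deltas=[8.5,3.5,1,0,0,8.5,8,2.5,0,0,8.5,12,3.7,0,0,8.5,14.5,4.44,0,0,8.5,14.5,4.44,2,0,8.5,14.5,4.44,2,0])

```text
time_s: 7.3
eef_pos: [0.4012, -0.2846, 0.0965]
tcp_rot: [[-0.897, 0.442, -0.001], [0.442, 0.897, 0.001], [0.002, 0.001, -1.0]]
wrist_force: [0.0, 0.8, 0.9]
gripper_width: 0.085
grip_force: 0.0
```

```bash
cat > chk.py <<'E'
import sys
from h import *
tag,a,b,z=sys.argv[1],eval(sys.argv[2]),eval(sys.argv[3]),float(sys.argv[4]); r=int(sys.argv[5]); kind=sys.argv[6] if len(sys.argv)>6 else "steel"
for n,s in(("top",a),("side",b)):
    im=snap(n,n+tag); c,p,q,w=blob(im,s,r,kind); d=onz(n,q,z)-onz(n,p,z)
    print(n,c.round(1),onz(n,c,z).round(4),np.degrees(np.arctan2(d[1],d[0])).round(1),w.round(1))
E
python3 chk.py L1 "(448,189)" "(347,355)" .022 24
python3 -c "
from h import *
go((.4016,-.285,.003))
a=cv2.imread('pics/topL1.png');b=cv2.imread('pics/sideL1.png')
a=cv2.resize(a[165:215,420:480],None,fx=6,fy=6,interpolation=2);b=cv2.resize(b[320:390,310:385],None,fx=4.8,fy=4.8,interpolation=2)
cv2.imwrite('pics/c6.png',cv2.vconcat([a,b]))"
```

```text
top [444.3 198.2] [ 0.4774 -0.3715  0.022 ] -91.0 [34.2 38.2]
side [347.2 354. ] [ 0.5144 -0.3908  0.022 ] 78.5 [34.8 38.7]
yaw 63.77 delta cm [0.08 0.02 9.45] turn 0 q6 -1.86
```

View pics/c6.png

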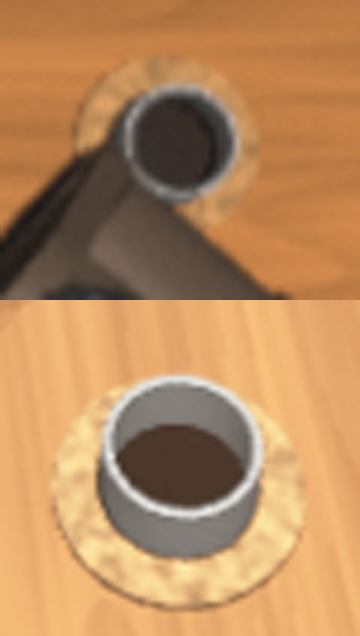

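drive_tool(deltas=[8.5,0.1,0,3,0,7.5,0.1,0,6.5,0,6.5,0.1,0,8.6,0,6,0.1,0,9.2,0,6,0.1,0,9.2,0,3.5,0.1,0,9.2,0,3.5,0.1,0,9.2,0,3.5,0.1,0,9.2,0,3.5,0.1,0,9.2,0,3.5,0.1,0,9.2,0], newtons=30)

```text
time_s: 8.4
eef_pos: [0.4015, -0.2853, 0.0065]
tcp_rot: [[-0.897, 0.442, 0.002], [0.442, 0.897, -0.002], [-0.002, -0.001, -1.0]]
wrist_force: [-0.7, -0.7, 7.8]
gripper_width: 0.0414
grip_force: 30.8
```

drive_tool(deltas=[3.5,0,0,0,0,3.5,0,0,-1.5,0,3.5,0,0,-4.5,0,3.5,0,0,-8,0,3.5,0,0,-10,0,3.5,0,0,-10,0], newtons=35)

```text
time_s: 9.0
eef_pos: [0.4018, -0.2856, 0.1082]
tcp_rot: [[-0.897, 0.442, 0.004], [0.442, 0.897, -0.004], [-0.005, -0.001, -1.0]]
wrist_force: [0.1, -0.1, -1.0]
gripper_width: 0.041
grip_force: 35.9
```

```bash
python3 -c "
from h import *
go((.4655,.1025,.1))"
```

```text
yaw 63.77 delta cm [11.44 37.63  0.71] turn 0 q6 -1.87
```

drive_tool(deltas=[3.5,0.5,1.8,0,0,3.5,1.6,5.3,0,0,3.5,2.8,9.2,0,0,3.5,4,13,0,0,3.5,5.2,17,0,0,3.5,6.4,21,0,0,3.5,7.6,25,0,0,3.5,8.8,29,0,0,3.5,10,33,0,0,3.5,11,36,0,0,3.5,11.44,37.6,0.7,0,3.5,11.44,37.6,2,0])

```text
time_s: 10.2
eef_pos: [0.4648, 0.1051, 0.085]
tcp_rot: [[-0.898, 0.439, 0.001], [0.439, 0.898, 0.0], [-0.001, 0.001, -1.0]]
wrist_force: [0.6, -0.0, -1.2]
gripper_width: 0.0411
grip_force: 35.9
```

drive_tool(deltas=[3.5,0,0,2,0,3.5,0,0,4,0,3.5,0,0,4,0])

```text
time_s: 10.5
eef_pos: [0.4632, 0.103, 0.0431]
tcp_rot: [[-0.897, 0.442, -0.004], [0.442, 0.897, -0.0], [0.004, -0.002, -1.0]]
wrist_force: [-0.4, -0.7, -0.9]
gripper_width: 0.0412
grip_force: 35.8
```

```bash
python3 -c "
from h import *
go((.4655,.1025,.0125))"
```

```text
yaw 63.77 delta cm [-0.24  0.07  3.06] turn 0 q6 -1.03
```

drive_tool(deltas=[3.5,-0.1,0,1,0,3.5,-0.1,0,2,0,3.5,-0.1,0,2.4,0,3.5,-0.1,0,2.4,0])

```text
time_s: 10.9
eef_pos: [0.4653, 0.1025, 0.0209]
tcp_rot: [[-0.897, 0.442, -0.001], [0.442, 0.897, 0.0], [0.001, -0.0, -1.0]]
wrist_force: [0.4, -0.8, -0.1]
gripper_width: 0.0409
grip_force: 35.9
```

```bash
python3 -c "
from h import *
go((.4655,.1025,.0125))"
```

```text
yaw 63.76 delta cm [-0.02  0.01  0.84] turn 0 q6 -1.03
```

drive_tool(deltas=[3.5,0,0,0.4,0,3.5,0,0,0.85,0,3.5,0,0,0.85,0,4.6,0,0,0.8,0,5.2,0,0,0.8,0,6,0,0,0.8,0,6.5,0,0,0.8,0,7.5,0,0,-3,0,8,0,0,-7,0,8.5,0,0,-11,0])

```text
time_s: 11.9
eef_pos: [0.4651, 0.1025, 0.1326]
tcp_rot: [[-0.897, 0.442, -0.001], [0.442, 0.897, 0.0], [0.001, -0.0, -1.0]]
wrist_force: [0.4, 0.5, -0.1]
gripper_width: 0.0849
grip_force: 0.0
```

```bash
python3 -c "
from h import *
go((.5185,.4135,.1),-38.5+90)"
```

```text
yaw 63.77 delta cm [ 8.95 30.26  3.25] turn 12.3 q6 -1.03
```

drive_tool(deltas=[7,0.7,2.5,0,1,7,1.9,6.5,0,3,7,3.1,10.5,0,5,7,4.3,14.5,0,7,7,5.5,18.5,0,9,7,6.7,22.5,0,11,7,7.9,26.5,0,12.3,7,8.7,29.5,0,12.3,7,8.95,30.26,2,12.3,7,8.95,30.26,4,12.3,7,8.95,30.26,4,12.3,7,8.95,30.26,4,12.3])

```text
time_s: 13.1
eef_pos: [0.5189, 0.4134, 0.0914]
tcp_rot: [[-0.782, 0.623, -0.001], [0.623, 0.782, -0.0], [0.0, -0.001, -1.0]]
wrist_force: [-0.6, -0.6, 0.3]
gripper_width: 0.0701
grip_force: 0.0
```

```bash
python3 chk.py S1 "(306,205)" "(298,200)" .022 12
python3 -c "
from h import *
go((.5185,.4135,.006),51.5)"
```

```text
top [305.2 204.5] [0.4636 0.1041 0.022 ] 179.3 [13.3 13. ]
side [297.9 198.1] [0.4675 0.1016 0.022 ] -95.9 [18.3 15.8]
yaw 51.45 delta cm [ 0.07 -0.07  8.65] turn -0.1 q6 -0.32
```

drive_tool(deltas=[7,0.05,-0.05,3,0,7,0.05,-0.05,6.5,0,7,0.05,-0.05,8,0,7,0.05,-0.05,8.5,0,6,0.05,-0.05,8.5,0,3.2,0.05,-0.05,8.5,0,3.2,0.05,-0.05,8.5,0,3.2,0.05,-0.05,8.5,0,3.2,0.05,-0.05,8.5,0,3.2,0.05,-0.05,8.5,0], newtons=30)

```text
time_s: 14.2
eef_pos: [0.5189, 0.4139, 0.008]
tcp_rot: [[-0.782, 0.623, 0.002], [0.623, 0.782, 0.001], [-0.001, 0.002, -1.0]]
wrist_force: [-0.2, -0.4, 7.2]
gripper_width: 0.0374
grip_force: 31.6
```

drive_tool(deltas=[3.2,0,0,0,0,3.2,0,0,-1.5,0,3.2,0,0,-4.5,0,3.2,0,0,-8,0,3.2,0,0,-11,0,3.2,0,0,-11,0], newtons=40)

```text
time_s: 14.8
eef_pos: [0.5196, 0.4145, 0.1218]
tcp_rot: [[-0.782, 0.623, 0.006], [0.623, 0.782, 0.004], [-0.002, 0.007, -1.0]]
wrist_force: [0.7, -0.1, -1.8]
gripper_width: 0.0372
grip_force: 41.4
```

```bash
python3 -c "
from h import *
go((.653,-.151,.1),92.7)"
```

```text
yaw 51.48 delta cm [-45.65 -35.95   2.03] turn -41.2 q6 -0.32
```

drive_tool(deltas=[3.2,-1,-0.8,0,-1,3.2,-3.5,-2.8,0,-4,3.2,-6.5,-5.1,0,-7,3.2,-9.5,-7.5,0,-10,3.2,-12.5,-9.8,0,-13,3.2,-15.5,-12.2,0,-16,3.2,-18.5,-14.6,0,-19,3.2,-21.5,-16.9,0,-22,3.2,-24.5,-19.3,0,-25,3.2,-27.5,-21.7,0,-28,3.2,-30.5,-24,0,-31,3.2,-33.5,-26.4,0,-34])

```text
time_s: 16.0
eef_pos: [0.6157, -0.0032, 0.1162]
tcp_rot: [[-0.997, 0.077, -0.001], [0.077, 0.997, 0.0], [0.001, 0.0, -1.0]]
wrist_force: [-0.1, 0.3, -2.6]
gripper_width: 0.0372
grip_force: 41.3
```

```bash
python3 -c "
from h import *
go((.653,-.151,.1),92.7)"
```

```text
yaw 85.6 delta cm [ -4.86 -14.45   1.62] turn -7.1 q6 -1.61
```

drive_tool(deltas=[3.2,-1.2,-3.8,0,-2,3.2,-2.4,-7.6,0,-4,3.2,-3.6,-11,0,-6,3.2,-4.6,-13.5,1,-7.1,3.2,-4.86,-14.4,3,-7.1,3.2,-4.86,-14.4,6,-7.1,3.2,-4.86,-14.4,8,-7.1,3.2,-4.86,-14.4,8.5,-7.1,3.2,-4.86,-14.4,8.5,-7.1])

```text
time_s: 16.9
eef_pos: [0.6525, -0.1489, 0.0308]
tcp_rot: [[-0.999, -0.045, -0.001], [-0.045, 0.999, 0.001], [0.001, 0.001, -1.0]]
wrist_force: [0.2, -0.9, -1.7]
gripper_width: 0.0372
grip_force: 41.2
```

```bash
python3 -c "
from h import *
go((.653,-.151,.014),92.7);print(bot.state()['eef_pos'])"
```

```text
yaw 92.58 delta cm [-0.04 -0.21  1.68] turn -0.1 q6 -1.94
[ 0.65253363 -0.14891919  0.03078984]
```

drive_tool(deltas=[3.2,-0.04,-0.2,0.6,0,3.2,-0.04,-0.2,1.2,0,3.2,-0.04,-0.2,1.3,0,3.2,-0.04,-0.2,1.3,0])

```text
time_s: 17.3
eef_pos: [0.6534, -0.151, 0.0184]
tcp_rot: [[-0.999, -0.045, 0.0], [-0.045, 0.999, 0.0], [-0.0, 0.0, -1.0]]
wrist_force: [-0.3, -0.0, -2.4]
gripper_width: 0.0373
grip_force: 41.2
```

```bash
python3 -c "
from h import *
go((.653,-.151,.014),92.7);print(bot.state()['eef_pos'])"
```

```text
yaw 92.57 delta cm [0.04 0.01 0.44] turn -0.1 q6 -1.94
[ 0.65338323 -0.15104175  0.01838657]
```

drive_tool(deltas=[3.2,0.04,0,0.2,0,3.2,0.04,0,0.45,0,3.2,0.04,0,0.45,0,4.2,0.04,0,0.4,0,4.8,0.04,0,0.4,0,5.5,0.04,0,0.4,0,6,0.04,0,0.4,0,7.5,0.04,0,-3,0,8,0.04,0,-7,0,8.5,0.04,0,-11,0])

```text
time_s: 18.3
eef_pos: [0.6527, -0.151, 0.1293]
tcp_rot: [[-0.999, -0.045, -0.001], [-0.045, 0.999, 0.0], [0.001, 0.0, -1.0]]
wrist_force: [0.2, 0.1, -1.0]
gripper_width: 0.0852
grip_force: 0.0
```

```bash
python3 -c "
from h import *
go((.493,-.1244,.13),63)"
```

```text
yaw 92.57 delta cm [15.84  3.38 -0.05] turn 29.6 q6 -1.94
```

drive_tool(deltas=[8.5,1.5,0.3,0,5,8.5,4,0.8,0,12,8.5,7,1.5,0,20,8.5,10,2.1,0,28,8.5,13,2.8,0,36,8.5,15,3.2,0,44,8.5,15.84,3.38,0,52,8.5,15.84,3.38,1,59,8.5,15.84,3.38,2,62.6,8.5,15.84,3.38,2,62.6,8.5,15.84,3.38,2,62.6])

```text
time_s: 19.4
eef_pos: [0.4933, -0.1245, 0.1084]
tcp_rot: [[-0.501, 0.865, -0.0], [0.865, 0.501, 0.0], [0.0, -0.0, -1.0]]
wrist_force: [0.4, -0.5, 0.7]
gripper_width: 0.0845
grip_force: 0.0
```

```bash
python3 chk.py O1 "(378,150)" "(386,260)" .022 22
python3 -c "
from h import *
go((.493,-.1244,.03),30)
a=cv2.imread('pics/topO1.png');b=cv2.imread('pics/sideO1.png')
a=cv2.resize(a[125:215,340:430],None,fx=3.5,fy=3.5,interpolation=2);b=cv2.resize(b[190:310,270:430],None,fx=4,fy=4,interpolation=2)[:480]
a=cv2.copyMakeBorder(a,0,480-315,0,0,0)[:,:160*2-5];cv2.imwrite('pics/c7.png',cv2.resize(cv2.hconcat([a,b]),None,fx=.82,fy=.82))"
```

```text
top [378.9 157.1] [ 0.6232 -0.1519  0.022 ] 178.3 [35.8 32.2]
side [386.4 258.9] [ 0.655  -0.1518  0.022 ] 2.5 [21.9 38.3]
yaw 30.06 delta cm [ 0.03 -0.04  7.87] turn 0.1 q6 -0.9
```

View pics/c7.png

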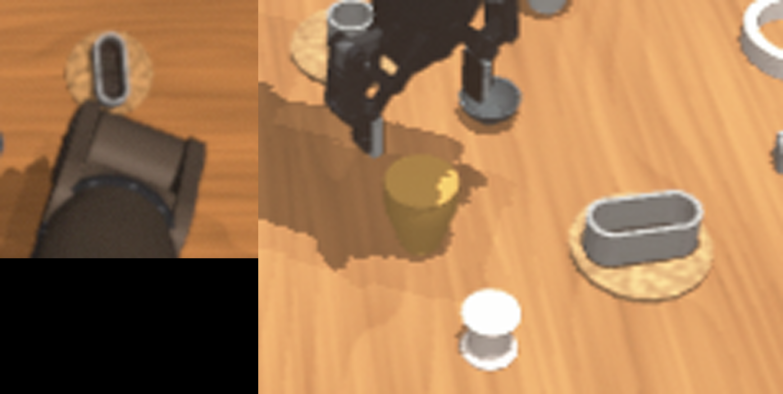

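The oblong die sits on its pad: side view within about 0.7 mm of the silhouette. The open gripper is centred over the wax. I'll grip the wax next.

drive_tool(deltas=[8.5,0.03,-0.04,2.5,0,8.5,0.03,-0.04,5.5,0,8.5,0.03,-0.04,7.5,0,8.5,0.03,-0.04,7.87,0,7,0.03,-0.04,7.87,0,5,0.03,-0.04,7.87,0,5,0.03,-0.04,7.87,0,5,0.03,-0.04,7.87,0,5,0.03,-0.04,7.87,0,5,0.03,-0.04,7.87,0], newtons=25)

```text
time_s: 20.5
eef_pos: [0.4933, -0.1246, 0.0308]
tcp_rot: [[-0.5, 0.866, 0.002], [0.866, 0.5, -0.001], [-0.002, 0.001, -1.0]]
wrist_force: [-0.9, -0.8, 7.8]
gripper_width: 0.0534
grip_force: 26.0
```

drive_tool(deltas=[5,0,0,0,0,5,0,0,-1.5,0,5,0,0,-4.5,0,5,0,0,-8,0,5,0,0,-11,0,5,0,0,-11,0,5,0,0,-11,0])

```text
time_s: 21.2
eef_pos: [0.4927, -0.1243, 0.1402]
tcp_rot: [[-0.5, 0.866, 0.002], [0.866, 0.5, -0.001], [-0.001, 0.001, -1.0]]
wrist_force: [1.1, 0.7, -1.4]
gripper_width: 0.0529
grip_force: 27.0
```

```bash
python3 -c "
from h import *
im=snap('side','w1'); s=bot.state(); print(s['tcp_rot'][:,2])
go((.6415,.1416,.14)); p=proj('side',s['eef_pos']).astype(int); print(p)
cv2.imwrite('pics/c8.png',cv2.resize(im[p[1]-45:p[1]+55,p[0]-50:p[0]+50],None,fx=5,fy=5,interpolation=2)[:,:,::-1])"
```

```text
[-1.07304471e-04  1.44155725e-04 -9.99999984e-01]
yaw 29.97 delta cm [15.58 26.2  -0.07] turn 0 q6 -0.9
[318 220]
```

View pics/c8.png

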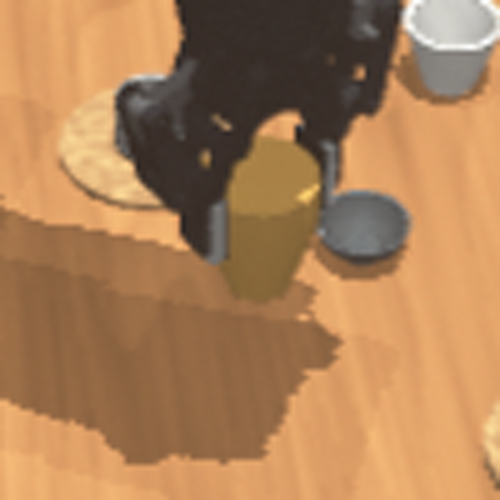

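drive_tool(deltas=[5,1,1.7,0,0,5,2.8,4.7,0,0,5,4.8,8,0,0,5,6.8,11.4,0,0,5,8.8,14.8,0,0,5,10.8,18.2,0,0,5,12.8,21.5,0,0,5,14.4,24.2,0,0,5,15.3,25.7,0,0,5,15.58,26.2,2,0,5,15.58,26.2,4,0,5,15.58,26.2,4,0])

```text
time_s: 22.45
eef_pos: [0.64, 0.1415, 0.0954]
tcp_rot: [[-0.5, 0.866, -0.007], [0.866, 0.5, -0.001], [0.003, -0.006, -1.0]]
wrist_force: [-0.1, -0.8, -0.2]
gripper_width: 0.0532
grip_force: 27.0
```

drive_tool(deltas=[5,0,0,1,0,5,0,0,2,0,5,0,0,2.5,0,5,0,0,2.5,0])

```text
time_s: 22.85
eef_pos: [0.6416, 0.1413, 0.074]
tcp_rot: [[-0.499, 0.866, -0.001], [0.866, 0.499, -0.0], [0.0, -0.001, -1.0]]
wrist_force: [0.1, -0.6, -1.0]
gripper_width: 0.0531
grip_force: 27.0
```

```bash
python3 -c "
from h import *
im=snap('side','w2'); s=bot.state(); print(s['wrist_force'],s['eef_pos'])
go((.6414,.1415,.0455)); p=proj('side',(.6414,.1415,.045)).astype(int); print(p)
cv2.imwrite('pics/c9.png',cv2.resize(im[p[1]-40:p[1]+40,p[0]-40:p[0]+40],None,fx=6,fy=6,interpolation=2)[:,:,::-1])"
```

```text
[-1.35295598 -0.36100433 -1.6555786 ] [0.64186028 0.1413664  0.07452212]
yaw 29.96 delta cm [ 0.03 -0.03  2.9 ] turn 0 q6 -0.41
[357 178]
```

View pics/c9.png

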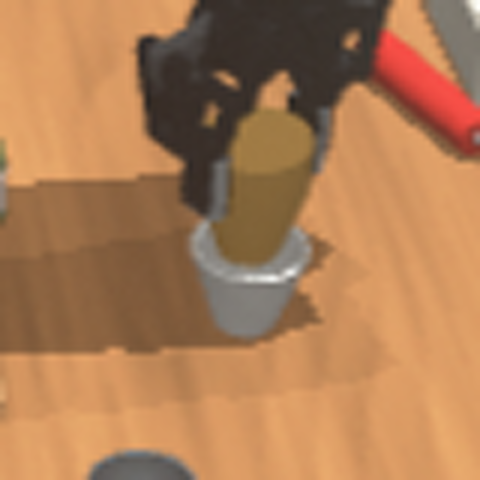

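```bash
python3 -c "
from h import *
im=cv2.imread('pics/w2.png')[:,:,::-1].copy()
o=np.array([357-40,178-40])
f=lambda p:((proj('side',p)-o+.5)*6).round(0)
for z in(0,.045,.058,.122): print(z,f((.6414,.1415,z)),f((.6414+.027,.1415,z)))
p=lambda q:f(q)
print(proj('side',(.4927,-.1243,.11)),proj('side',(.4927,-.1243,.174)))"
```

```text
0 [237. 319.] [292. 315.]
0.045 [243. 245.] [299. 241.]
0.058 [245. 223.] [301. 219.]
0.122 [255. 111.] [313. 107.]
[318.45373605 230.19754406] [318.85011989 209.05678558]
```

drive_tool(deltas=[5,0,0,0.8,0,5,0,0,1.5,0,5,0,0,2,0,5,0,0,2.3,0,5,0,0,2.5,0,5,0,0,2.6,0,5,0,0,2.6,0])

```text
time_s: 23.6
eef_pos: [0.642, 0.1415, 0.0487]
tcp_rot: [[-0.499, 0.866, 0.0], [0.866, 0.499, 0.0], [-0.0, 0.0, -1.0]]
wrist_force: [0.8, -1.1, -1.0]
gripper_width: 0.0533
grip_force: 27.0
```

```bash
python3 -c "
from h import *
s=bot.state(); print(s['wrist_force'],s['eef_pos'],s['gripper_width'])"
```

```text
[ 0.75921281 -1.14259534 -0.95531918] [0.64201449 0.14145586 0.04867152] 0.05334241598186865
```

drive_tool(deltas=[5,0.03,-0.04,0.1,0,5,0.03,-0.04,0.2,0,5,0.03,-0.04,0.2,0])

```text
time_s: 23.9
eef_pos: [0.6422, 0.1414, 0.0472]
tcp_rot: [[-0.499, 0.866, 0.002], [0.866, 0.499, 0.0], [-0.001, 0.002, -1.0]]
wrist_force: [5.3, -1.1, 3.1]
gripper_width: 0.053
grip_force: 27.3
```

drive_tool(deltas=[5,0,0,0.1,0,5,0,0,0.1,0])

```text
time_s: 24.1
eef_pos: [0.6425, 0.1414, 0.0463]
tcp_rot: [[-0.499, 0.866, 0.003], [0.866, 0.499, 0.0], [-0.001, 0.003, -1.0]]
wrist_force: [5.3, -2.4, 3.4]
gripper_width: 0.0534
grip_force: 27.4
```

drive_tool(deltas=[5,-0.08,0.09,0,0,5,-0.08,0.09,0,0])

```text
time_s: 24.3
eef_pos: [0.6427, 0.1412, 0.0457]
tcp_rot: [[-0.499, 0.866, 0.0], [0.866, 0.499, 0.0], [-0.0, 0.0, -1.0]]
wrist_force: [2.7, -1.3, 3.4]
gripper_width: 0.0531
grip_force: 27.4
```

drive_tool(deltas=[5,0,0,0.05,0,5,0,0,0.05,0])

```text
time_s: 24.5
eef_pos: [0.6428, 0.1412, 0.0454]
tcp_rot: [[-0.5, 0.866, 0.001], [0.866, 0.5, 0.0], [-0.0, 0.001, -1.0]]
wrist_force: [3.2, -2.4, 4.5]
gripper_width: 0.0528
grip_force: 27.5
```

drive_tool(deltas=[5,-0.06,0.03,0,0,5,-0.06,0.03,-0.05,0,5,-0.06,0.03,-0.05,0], newtons=20)

```text
time_s: 24.8
eef_pos: [0.6429, 0.1411, 0.0454]
tcp_rot: [[-0.5, 0.866, -0.001], [0.866, 0.5, 0.0], [0.0, -0.0, -1.0]]
wrist_force: [2.2, -0.2, 2.0]
gripper_width: 0.0529
grip_force: 27.2
```

drive_tool(deltas=[5.5,0,0,0,0,5.8,0,0,0,0,6.3,0,0,0,0,7,0,0,0,0,8,0,0,0,0,8.5,0,0,0,0,8.5,0,0,0,0,8.5,0,0,-1,0,8.5,0,0,-4,0,8.5,0,0,-8,0,8.5,0,0,-12,0])

```text
time_s: 25.9
eef_pos: [0.6429, 0.1409, 0.1675]
tcp_rot: [[-0.5, 0.866, -0.0], [0.866, 0.5, 0.0], [0.0, -0.0, -1.0]]
wrist_force: [0.6, -0.2, 0.6]
gripper_width: 0.0847
grip_force: 0.0
```

drive_tool(deltas=[8.5,3,-4,0,0,8.5,6,-8,0,0,8.5,9,-12,0,0,8.5,12,-16,0,0,8.5,13,-18,0,0,8.5,13,-18,0,0])

```text
time_s: 26.5
eef_pos: [0.4196, 0.1637, 0.1666]
tcp_rot: [[-0.501, 0.866, -0.0], [0.866, 0.501, 0.0], [0.0, -0.0, -1.0]]
wrist_force: [0.4, 0.1, 0.1]
gripper_width: 0.0853
grip_force: 0.0
```

```bash
python3 chk.py F "(293,153)" "(357,178)" .078 12 waxall
python3 -c "
from h import *
print([proj(n,(.6414,.1415,z)).round(1) for n in('top','side') for z in(.014,.078)])
b=cv2.imread('pics/sideF.png'); a=cv2.imread('pics/topF.png')
a=cv2.resize(a[125:255,190:480],None,fx=2.7,fy=2.7,interpolation=2)[:240];b=cv2.resize(b[110:390,245:425],None,fx=2,fy=2,interpolation=2)
c=cv2.resize(cv2.imread('pics/sideF.png')[150:220,325:395],None,fx=5,fy=5,interpolation=2)
b=cv2.hconcat([b,cv2.copyMakeBorder(c,0,560-350,0,0,0)]); cv2.imwrite('pics/f1.png',b)"
```

```text
top [292.4 151. ] [0.6388 0.1428 0.078 ] 179.5 [16.5 16. ]
side [358.8 173.4] [0.6398 0.1207 0.078 ] -6.8 [17.  18.7]
[array([293.8, 153.7]), array([292.7, 150.2]), array([356.3, 186.9]), array([357.9, 169. ])]
```

View pics/f1.png

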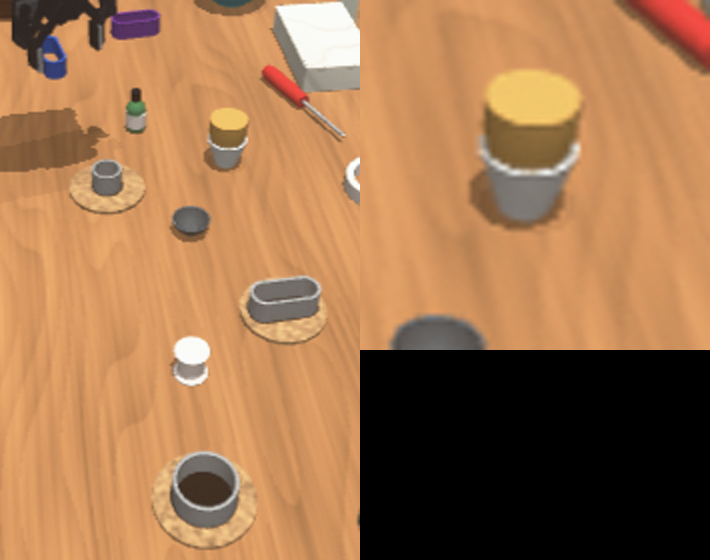

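The final picture shows the wax upright in the pot, its top at crop (532,98) over the rim at (530,148). All three dies cover their silhouettes and the bottle is standing.

```bash
python3 -c "
from workcell import bot
print(bot.hand_in())"
```

```text
the job is handed in; nothing more can be done
None
```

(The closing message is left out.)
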